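# Discard the contaminated culture plate over the bench edge

## Task

The culture plate with the red lid is contaminated. Slide the orange discard bin along its rail by the black grip until it is squarely below the open end of the red plate's bay, then press lightly on the red lid and slide the plate forward out of its bay and off the edge, so that it drops into the bin and stays there. The plate is brittle: never bear on it with more than 20 N and do not lift it; leave the other plates and the things on the bench alone.

Things in the scene. Friction and masses are not known exactly. Their poses are not given: they have to be found in the camera images.
- bad_plate: Square culture plate, 90 x 90 mm, 0.11 to 0.24 kg, red lid jammed on at an unknown height: 15 to 24 mm from underside to flat lid top. Origin: centre of its underside; axes as the deck's. In its bay (one of three) only the lid can be reached: closed fingertips pressing on it with 4 to 10 N drag it along; with much less they slip. Stiff contact: 2 mm too deep is too much force.
- good_plate_a: Like it, 21 mm high, green lid, in another bay; must stay.
- good_plate_b: Like it, 18 mm high, blue lid, in another bay; must stay.
- deck: Fixed deck, 130 (x) x 360 (y) mm. Origin: centre of its underside; +x points away from the robot to the open edge. Floor 10 mm thick, ending at x = +65 mm. Three bays at y = -115, 0, +115 mm, 94 mm wide, open at +x; grey walls 26 mm above the floor (lids lie a little lower) beside each bay and behind it to x = -49 mm. A plate in its bay has its centre at x = -2 mm. Nothing stands above the walls.
- deck_edge (a point): Middle of the upper edge of the deck's floor at the open side, (65, 0, 10) mm in the deck's frame.
- bin (a joint): Position of the orange discard bin along its rail, in m along the deck's +y; 0 = bin centred below the middle bay, range -0.26 to 0.16. It slides with about 3 N of friction and stays where it is left.
- bin_mouth (a point): Centre of the bin's open top, axes as the deck's. Inside 152 (x) x 150 (y) mm; its floor slopes from 55 mm below the rim at the near side to 116 mm at the far side; rim 20 mm below the top of the deck's floor, near wall just beyond the deck's edge. To catch the plate squarely its centre must be within about 20 mm of the plate's centre, along the deck's y.
- bin_grip (a point): Point on the axis of the bin's grip, a black upright block 24 x 24 x 55 mm on a tab at the bin's +y end, 17 mm below its top, sides parallel to the deck's. It lies 50 mm to -x and 85.5 mm to +y of bin_mouth and 85 mm above the bench. Grip it from above and move it along the deck's y.
- tube_rack: Wire rack with test tubes, 70 x 200 x 110 mm, origin at the centre of its underside. Leave alone.
- wash_bottle: Bottle with blue cap, 64 mm wide, 150 mm tall, origin at the centre of its underside. Leave alone.
- seed_jar: Amber jar with black cap, 60 mm wide, 75 mm tall, origin at the centre of its underside. Leave alone.
- beaker: Glass beaker, 72 mm wide, 85 mm tall, origin at the centre of its underside. Leave alone.
- spatula: Spatula 180 mm long lying flat on the bench between robot and deck. Leave alone.

How it is judged (in metres and radians):
On the way, in this order (a step that is already met when the one before it is completed fails the run):
1. the bin is squarely below the red plate's bay (centres within 25 mm along the deck's y) while the plate is still in its bay (y of bad_plate in the frame of bin_mouth between -0.025 and 0.025 m and x of bad_plate in the frame of deck below 0.012 m), for 0.2 s.
2. the red plate has been slid at least 25 mm forward out of its bay along the deck's floor, the bin still below it (y of bad_plate in the frame of bin_mouth between -0.03 and 0.03 m and x of bad_plate in the frame of deck above 0.023 m and z of bad_plate in the frame of deck above 0.006 m), for 0.05 s.
At the end, for the whole second after the job is handed in: The red plate lies at rest inside the discard bin, the centre of its underside at least 30 mm below the rim; the green and blue plates are within 10 mm and the other things within 20 mm of where they started (x of bad_plate in the frame of bin_mouth between -0.076 and 0.076 m and y of bad_plate in the frame of bin_mouth between -0.075 and 0.075 m and z of bad_plate in the frame of bin_mouth between -0.13 and -0.03 m and linear speed of bad_plate below 0.02 m/s and distance of each of good_plate_a, good_plate_b from where it was at the start of the episode below 0.01 m and distance of each of tube_rack, wash_bottle, seed_jar, beaker, spatula from where it was at the start of the episode below 0.02 m); the robot touches nothing.
It fails at once if the red plate is pressed or pushed by the robot with more than 20 N (contact force between any of the fingers, the arm and bad_plate above 20 N).
It fails at once if the red plate is lifted more than 20 mm off the deck's floor (z of bad_plate in the frame of deck above 0.03 m).
It fails at once if the green or blue plate is moved more than 10 mm (distance of any of good_plate_a, good_plate_b from where it was at the start of the episode above 0.01 m).
It fails at once if something else on the bench is moved more than 20 mm (distance of any of tube_rack, wash_bottle, seed_jar, beaker, spatula from where it was at the start of the episode above 0.02 m).
It also fails if it takes over 64 s, if anything falls off the work surface, if the arm or the gripper's body presses on something with over 40 N, if the wrist force passes 120 N, or if a joint passes its speed limit or range.

## Robot

A 6-joint arm with a two-finger parallel gripper is mounted at the origin on the work surface. World frame = base frame: x ahead of the robot, y to its left, z up, the work surface at z = 0. Lengths are in mm, angles in rad, forces in N, time in s.
With the tool pointing down it reaches from about 275 to 875 mm from the base axis. Payload 12.5 kg.
Tool frame: the origin (TCP) lies at the very end of the fingers, on their centre line; the grasp point (between the pads) lies 19 mm behind it; z points along the fingers, y is the line along which they close (so a half turn about z gives the same grasp; the last joint's range is limited). The gripper opens to 85 mm and grips with 20 to 120 N. Pads are 22 mm wide; open, the fingers measure 114 mm over their backs; the gripper's body (76 mm by 85 mm) begins 54 mm behind the grasp point. The pads swing forward as they close: fully open they stand 13 mm farther back than shut.
Start: joints at [-1.367, 0.351, 1.652, -0, 1.139, -0.085], TCP at [156.661, -527.202, 231.29] pointing down, gripper open.
Joint ranges: [-2.75, 2.75], [-0.79, 2.1], [0.01, 2.65], [-1.57, 4.71], [0.07, 3.14], [-2.87, 2.87]. Speed limits (rad/s): [2.22, 2.22, 2.79, 3.14, 3.14, 3.14].

## Interface

Orientations are given as a unit quaternion [x, y, z, w].
In Python, from workcell import robot, eyes gives the robot as it stands.
- The arm moves only by the tool apply_moves, never from a script. Its argument "deltas" is a list that holds one entry, the list of rows, each a list of 5 numbers: the opening, from 0 (shut) to 1 (fully open), then the shift along the world's x, y, z in shares of 100 cm (1.0 is 100 cm), then the turn about the world's z in a scale on which 1.0 is 180 degrees. In form: [[[gripper, tx, ty, tz, spin], ...]]. A call has 1 to 20 rows; each row is the pose to reach, as a shift and turn from the pose commanded when the call began; what a row does not reach only later rows make up. A row lasts 1/10 s, in which the tool goes at most 50 mm and 8.59 degrees, less where a joint would pass 70% of its speed; a pose out of reach is approached as far as the arm can. No shift or turn number may pass 1 either way. A call with a gripper value outside its range is refused whole. The fingers move at their own pace and stop on an object; "grip_force" is the grip in N (left out, the last holds). Time passes only in rows, so rows that repeat a pose let the fingers close. It gives the time, the measured TCP pose, the force, the opening and the grip force at its end, in the units of the state.
- robot.state(): the state, without advancing time (a new reading comes with each control period).
- eyes.capture(name): name is "scene" or "top" or "wrist"; returns a dict with "img" (400x640x3 uint8, red, green, blue), "vertical_fov" (degrees; the focal length in pixels is half the picture's height over the tangent of half this angle, whatever the lens; pixels are square), "cx", "cy" (the principal point, pixels), "pose" (4x4, takes a point from camera to world coordinates). Camera axes: x right, y up, looking along -z (the intrinsics and any distortion apply to the point x, -y, -z); pixel columns grow to the right and rows downward; lengths in mm; the calibration is good to about 2 mm. A picture is of the moment at which its call begins. There is no depth.
- robot.finish_job(): hands the job in; it is judged then, once.
The state is a dict: "time": time; "qpos": joint angles; "dq": joint speeds; "joint_torque": joint torques, N m; "ee_pos": TCP position; "eef_rot": TCP orientation; "wrist_force": force on the tool from outside, world axes, zero at the start; "wrist_torque": the same for the moment, N m; "gripper_width": finger opening in mm; "gripper_force": force on a finger pad.
Only numpy, scipy, OpenCV 4.12 (cv2) and the standard library are available. Lean on these libraries where they do the work, as an engineer would, in place of code of your own. Each camera call takes 0.05 s, during which the arm holds its last target. There are 200 camera calls.

## Working session

There is one attempt and no reset: what is moved stays moved. The work goes in short steps, Python scripts to look and compute and a tool call to move; the robot and the scene stay as the last step left them, time stands still between calls to the robot, and variables do not carry over. Pictures are saved under pics/ and viewed, at most 10 in all, crops included, and the job is handed in when it is done.

Besides the shell and the picture viewer there is one more tool, called by a JSON object that holds its "api" and its "payload", one argument or row to a line. apply_moves: Moves the arm, as the interface text tells. Its arguments: {"type":"object","properties":{"deltas":{"type":"array"},"grip_force":{"type":"number"}},"required":["deltas"]}

```bash
mkdir -p pics; cat > h.py <<'E'
import numpy as np, cv2
from workcell import robot, eyes
def cap(n,save=None):
    c=eyes.capture(n)
    if save: cv2.imwrite('pics/'+save,c['img'][:,:,::-1])
    return c
def ray(c,u,v):
    f=c['img'].shape[0]/2/np.tan(np.radians(c['vertical_fov'])/2)
    P=np.array(c['pose']); d=P[:3,:3]@np.array([(u-c['cx'])/f,-(v-c['cy'])/f,-1])
    return P[:3,3],d
def onz(c,u,v,z):
    o,d=ray(c,u,v); return o+d*(z-o[2])/d[2]
def proj(c,p):
    f=c['img'].shape[0]/2/np.tan(np.radians(c['vertical_fov'])/2)
    P=np.array(c['pose']); q=P[:3,:3].T@(np.array(p)-P[:3,3])
    return c['cx']+f*q[0]/-q[2], c['cy']-f*q[1]/-q[2]
E
python3 - <<'E'
from h import *
for n in('top','scene'):
    c=cap(n,n+'0.png'); print(n,{k:v for k,v in c.items() if k!='img'})
s=robot.state();print(s)
E
```

```text
top {'vertical_fov': 48.72491026795601, 'cx': 317.9572375243189, 'cy': 199.33047492572192, 'pose': array([[ 1.36045202e-02,  9.98209181e-01, -5.82524491e-02,
         4.27880885e+02],
       [-9.99864291e-01,  1.30395231e-02, -1.00682851e-02,
         3.02414594e+01],
       [-9.29067051e-03,  5.83815179e-02,  9.98251112e-01,
         1.48901407e+03],
       [ 0.00000000e+00,  0.00000000e+00,  0.00000000e+00,
         1.00000000e+00]])}
scene {'vertical_fov': 57.373759834820476, 'cx': 313.81622843761113, 'cy': 194.9280846877842, 'pose': array([[ 5.48289825e-01, -5.06927238e-01,  6.65133854e-01,
         1.39218053e+03],
       [ 8.36088555e-01,  3.49659605e-01, -4.22722236e-01,
        -5.24996097e+02],
       [-1.82810254e-02,  7.87885104e-01,  6.15550865e-01,
         8.19418567e+02],
       [ 0.00000000e+00,  0.00000000e+00,  0.00000000e+00,
         1.00000000e+00]])}
{'time': 0.1, 'qpos': array([-1.36659459e+00,  3.51185586e-01,  1.65234101e+00, -1.84377390e-05,
        1.13907606e+00, -8.46239193e-02]), 'dq': array([ 0.0004304 , -0.00087483, -0.00285611, -0.00140167, -0.00083783,
        0.00055761]), 'joint_torque': array([ 1.78308155e-04, -5.06833720e+01, -2.91875303e+01, -4.34441824e-05,
        2.65216404e-03,  8.00892792e-06]), 'ee_pos': array([ 156.60470477, -526.93791966,  230.81773479]), 'eef_rot': array([ 9.89589896e-01,  1.43915196e-01, -3.85315925e-05, -5.03598687e-04]), 'wrist_force': array([ 1.07081744, -0.39225896,  0.5529795 ]), 'wrist_torque': array([ 0.00480468,  0.01614695, -0.04877864]), 'gripper_force': 0.0, 'gripper_width': 84.87904485258396}
```

View pics/top0.png

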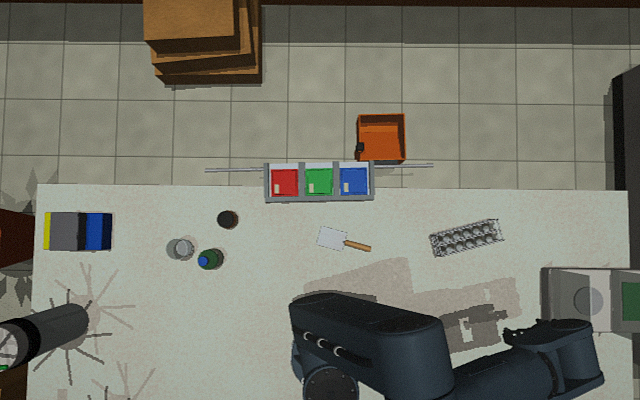

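View pics/scene0.png

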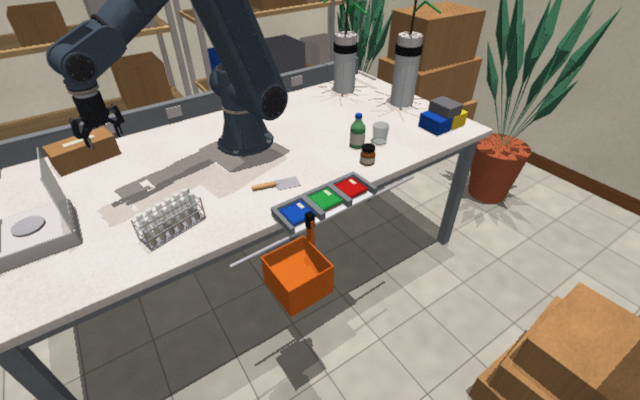

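The top view shows the red lid at px (284,182), green at (319,181) and blue at (354,181), with red at the deck's +y end. The bin is at (382,138), toward -y, with its grip at (360,147). In the scene view the lids are at (351,187), (326,199) and (297,211), and the grip is at (309,219).

```bash
cat >> h.py <<'E'
def tri(a,pa,b,pb):
    o1,d1=ray(a,*pa);o2,d2=ray(b,*pb);d1=d1/np.linalg.norm(d1);d2=d2/np.linalg.norm(d2)
    A=np.c_[d1,-d2];t=np.linalg.lstsq(A,o2-o1,rcond=None)[0]
    p,q=o1+t[0]*d1,o2+t[1]*d2; return (p+q)/2,np.linalg.norm(p-q)
def blob(c,lo,hi,roi,k=3):
    h=cv2.cvtColor(c['img'],cv2.COLOR_RGB2HSV); m=cv2.inRange(h,np.array(lo),np.array(hi))
    z=np.zeros_like(m);x0,y0,x1,y1=roi;z[y0:y1,x0:x1]=m[y0:y1,x0:x1]
    z=cv2.morphologyEx(z,cv2.MORPH_OPEN,np.ones((2,2)))
    cs=cv2.findContours(z,cv2.RETR_EXTERNAL,cv2.CHAIN_APPROX_NONE)[0]
    return cv2.convexHull(max(cs,key=cv2.contourArea))
def cen(h):
    m=cv2.moments(h); return m['m10']/m['m00'],m['m01']/m['m00']
COL={'red':((0,150,90),(6,255,255)),'green':((45,100,60),(85,255,255)),'blue':((100,130,60),(125,255,255))}
E
python3 - <<'E'
from h import *
t=cap('top');s=cap('scene')
for n,(lo,hi) in COL.items():
    a=blob(t,lo,hi,(255,155,385,210));b=blob(s,lo,hi,(265,165,385,235))
    p,e=tri(t,cen(a),s,cen(b)); print(n,cen(a),cen(b),p.round(1),e.round(1),cv2.contourArea(a))
    print(cv2.minAreaRect(np.array([onz(t,*q[0],p[2])[:2] for q in a],np.float32)))
# bin orange
a=blob(t,(5,150,60),(20,255,255),(340,105,420,165));print(cv2.minAreaRect(a),[onz(t,*q,60)[:2].round() for q in cv2.boxPoints(cv2.minAreaRect(a))])
for c,roi,nm in((t,(225,85,455,225),'tz'),(s,(215,130,415,320),'sz')):
    x0,y0,x1,y1=roi; cv2.imwrite(f'pics/{nm}.png',cv2.resize(c['img'][y0:y1,x0:x1,::-1],None,fx=3,fy=3,interpolation=cv2.INTER_CUBIC))
E
```

```text
red (285.3032143761073, 183.0222728423184) (352.2795089707271, 188.23229461756375) [569.6 158.9  17.1] 9.0 658.5
((567.10986328125, 156.25521850585938), (87.54486846923828, 87.2546615600586), 0.930762529373169)
green (319.5512909979065, 182.46010700162827) (326.58476846536547, 199.38959050899348) [572.3  43.9  19.3] 7.9 716.5
((570.1177978515625, 40.70478057861328), (90.57059478759766, 90.3454360961914), 0.7444242238998413)
blue (354.0124470998257, 181.92481951705253) (297.89465101108937, 213.0600130463144) [574.8 -73.   15.4] 4.0 669.5
((573.62060546875, -74.81829833984375), (87.40559387207031, 87.20484924316406), 0.7115974426269531)
((382.4058532714844, 137.5160675048828), (46.22636032104492, 46.76670837402344), 88.45184326171875) [array([789., -84.]), array([ 795., -237.]), array([ 643., -241.]), array([637., -89.])]
```

View pics/tz.png

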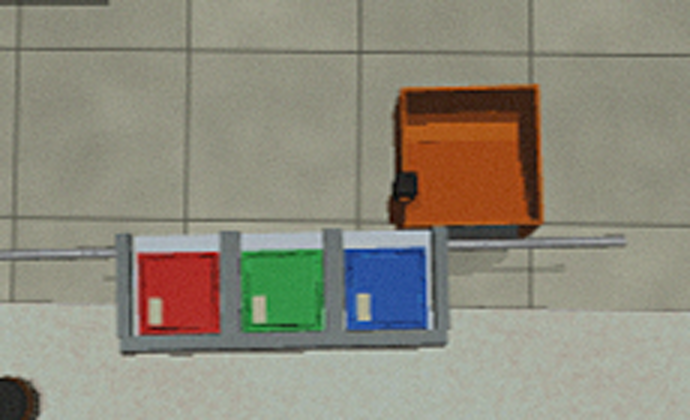

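View pics/sz.png

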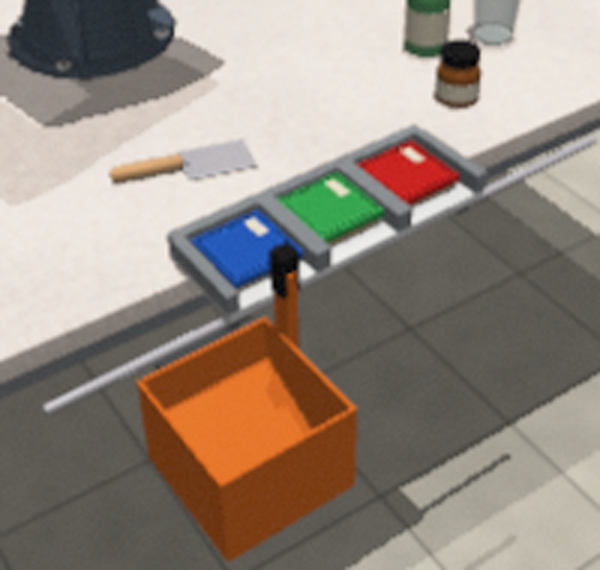

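The crops show the bin left of the -y side, with the grip top at top-image px (360,146) and scene-image px (310,216). The deck lies on the bench edge, and its yaw is about +1.6°.

```bash
python3 - <<'E'
from h import *
t=cap('top');s=cap('scene')
a=blob(t,(0,0,0),(179,255,45),(352,138,366,155));b=blob(s,(0,0,0),(179,255,50),(302,210,318,232))
print(cv2.boundingRect(a),cv2.boundingRect(b),cen(a))
print(onz(t,*cen(a),100), tri(t,(360,145),s,(309.5,215)))
a=blob(t,(5,150,60),(20,255,255),(340,105,420,165))
print([onz(t,*q,-10)[:2].round() for q in cv2.boxPoints(cv2.minAreaRect(a))])
# deck outer corners, top-view crop pixels, wall top z 36
for u,v in((117,234),(447,229),(447,344),(122,352)): print(onz(t,225+u/3,85+v/3,36).round(1))
# scene: outer wall-top corners from the crop
for A,B in(((122,352),(415,128)),((117,234),(485,172)),((447,344),(172,238)),((447,229),(238,290))):
    print(tri(t,(225+A[0]/3,85+A[1]/3),s,(215+B[0]/3,130+B[1]/3)))
E
```

```text
(357, 143, 8, 10) (306, 213, 9, 17) (360.4097859327217, 147.5137614678899)
[675.18475213 -88.05261789 100.        ] (array([683.37001306, -89.08916155,  93.22117273]), np.float64(4.249451453671623))
[array([807., -90.]), array([ 813., -250.]), array([ 654., -255.]), array([647., -95.])]
[631.  225.4  36. ]
[ 641.  -138.8   36. ]
[ 514.  -139.6   36. ]
[500.5 217.2  36. ]
(array([502.01319516, 220.09295377,  23.77164329]), np.float64(3.1614817782208475))
(array([631.52832244, 225.907986  ,  31.30229463]), np.float64(0.341989228399422))
(array([ 515.97438738, -138.84029824,   22.36561132]), np.float64(5.226705544219428))
(array([ 644.12059306, -132.66866344,   37.53599333]), np.float64(13.63294247095813))
```

The manual's scale: shifts go in shares of 100 cm and turns go in shares of 180 degrees. Converting my numbers, 500 mm / 1000 = 0.5, 430 mm / 1000 = 0.43, -15 degrees / 180 = -0.0833.

{"api": "apply_moves", "payload": {
  "deltas": [
    [[1,0.5,0.43,0.02,-0.0833],[1,0.5,0.43,0.02,-0.0833],[1,0.5,0.43,0.02,-0.0833],[1,0.5,0.43,0.02,-0.0833],[1,0.5,0.43,0.02,-0.0833],[1,0.5,0.43,0.02,-0.0833],[1,0.5,0.43,0.02,-0.0833],[1,0.5,0.43,0.02,-0.0833],[1,0.5,0.43,0.02,-0.0833],[1,0.5,0.43,0.02,-0.0833],[1,0.5,0.43,0.02,-0.0833],[1,0.5,0.43,0.02,-0.0833],[1,0.5,0.43,0.02,-0.0833],[1,0.5,0.43,0.02,-0.0833],[1,0.5,0.43,0.02,-0.0833],[1,0.5,0.43,0.02,-0.0833],[1,0.5,0.43,0.02,-0.0833],[1,0.5,0.43,0.02,-0.0833]]
  ]
}}

```text
time: 2.1
ee_pos: [656.0, -98.4, 251.6]
eef_rot: [1.0, 0.013, 0.0, 0.0]
wrist_force: [1.0, -0.5, -0.1]
gripper_width: 85.7
gripper_force: 0.0
```

```bash
python3 - <<'E'
from h import *
c=cap('wrist','w1.png');print(c['pose'],c['vertical_fov'],c['cx'],c['cy'])
s=robot.state();print(s['ee_pos'],s['eef_rot'],s['wrist_force'],s['time'])
for p in((677,-88,102),(731,-172,-10),(568,157,30)):print(proj(c,p))
E
```

```text
[[ 2.54117753e-02  9.57131408e-01  2.88537189e-01  7.28110261e+02]
 [-9.99677068e-01  2.43372635e-02  7.31139638e-03 -9.61791420e+01]
 [-2.42384757e-05 -2.88629806e-01  9.57440773e-01  3.95505204e+02]
 [ 0.00000000e+00  0.00000000e+00  0.00000000e+00  1.00000000e+00]] 68.19327336725257 314.4937260549818 200.08909592268893
[656.10860817 -98.20779247 251.60416107] [9.99917930e-01 1.28109645e-02 1.00888586e-04 5.08170218e-05] [-0.47455467  0.56608034  0.40686854] 2.15
(np.float64(305.0340265959634), np.float64(164.1271980885466))
(np.float64(372.2758060267674), np.float64(110.26183955522811))
(np.float64(121.81239364975988), np.float64(231.25080382246387))
```

View pics/w1.png

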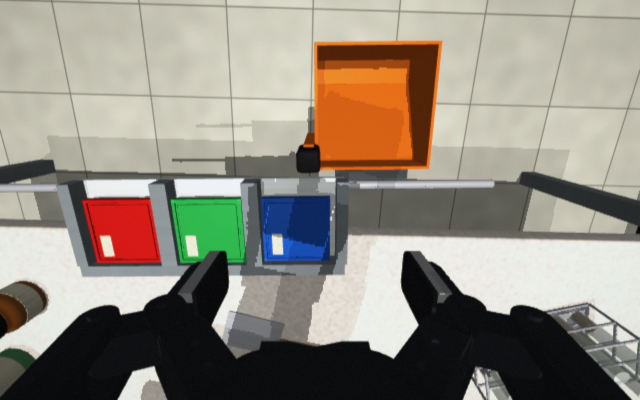

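The grip top is at about px (309,155), the red lid at (121,231), and the bin rim spans (315–441, 42–170).

```bash
python3 - <<'E'
from h import *
c=cap('wrist')
g=c['img'].astype(int).max(2)
for v in range(138,180,3): print(v,' '.join('%3d'%x for x in g[v,292:326:2]))
for n,(lo,hi) in COL.items():
    a=blob(c,lo,hi,(70,185,345,275)); z={'red':29,'green':31,'blue':28}[n]
    r=cv2.minAreaRect(np.array([onz(c,*q[0],z)[:2] for q in a],np.float32));print(n,r,cen(a))
a=blob(c,(5,150,60),(20,255,255),(310,30,460,180));r=cv2.minAreaRect(np.array([onz(c,*q[0],-10)[:2] for q in a],np.float32));print(r)
for u,v in((309,155),(297,145),(320,145),(297,166)):print(onz(c,u,v,102))
E
```

```text
138 191 193 192 194 197 199 198 110 103 103 101 117 227 216 213 215 215
141 192 193 193 195 197 199 156 102 102 101 103 116 227 215 215 215 215
144 192 191 193 193 164 120 147 159 160 162 162  91 143 195 215 215 215
147 192 192 192 166  17  14 120 137 103  98  99  29   7  29 207 215 214
150 185 188 185  35  17  14  18  17  17  15  17  16  15  14 188 215 216
153  98 106  85  20  26  25  27  27  28  27  28  27  29  20 120 217 216
156  98  99  53  19  25  25  29  28  28  30  30  29  29  20 120 215 217
159 100  99  52  18  27  24  26  26  27  27  27  28  27  23 116 205 206
162 101  99  70  20  24  25  26  24  26  26  26  27  26  20  53 103 103
165 100  99  71  17  22  23  23  24  22  25  23  24  26  19  55 105 105
168 101 101  75  16  22  22  22  21  22  22  23  23  22  20 126 225 235
171 103 101 100  34  23  16  15  15  18  19  19  17  21  37 174 186 183
174 102 102 102 102  99  97  98  98  94  82  94  94  94 110 184 185 183
177 100 100 100 100  96 102 100 100  98  97  98 100  99 101 113 116 131
red ((566.4195556640625, 156.16015625), (92.7167739868164, 88.8637466430664), 1.7722163200378418) (123.05384372284111, 230.74188196255037)
green ((569.8201293945312, 39.07879638671875), (93.58712768554688, 92.23489379882812), 1.8517377376556396) (209.73880457185683, 230.93839235525576)
blue ((574.1248779296875, -75.63549041748047), (93.23129272460938, 90.14622497558594), 2.3343987464904785) (296.518552947556, 229.24866372298396)
((731.7843017578125, -173.62515258789062), (160.1199188232422, 164.9337921142578), 1.467208981513977)
[686.36792217 -91.60494549 102.        ]
[695.87379932 -79.62112364 102.        ]
[ 696.45228682 -102.20966621  102.        ]
[675.04801548 -79.79847288 102.        ]
```

To row units: -185 mm / 1000 = -0.185, -165 mm / 1000 = -0.165.

{"api": "apply_moves", "payload": {
  "deltas": [
    [[1,0.024,0.0065,-0.02,0],[1,0.024,0.0065,-0.06,0],[1,0.024,0.0065,-0.1,0],[1,0.024,0.0065,-0.14,0],[1,0.024,0.0065,-0.165,0],[1,0.024,0.0065,-0.185,0],[1,0.024,0.0065,-0.185,0],[0.2,0.024,0.0065,-0.185,0],[0.2,0.024,0.0065,-0.185,0],[0.1,0.024,0.0065,-0.185,0],[0.1,0.024,0.0065,-0.185,0],[0.1,0.024,0.0065,-0.185,0],[0.1,0.024,0.0065,-0.185,0]]
  ],
  "grip_force": 40
}}

```text
time: 3.5
ee_pos: [681.0, -90.8, 67.2]
eef_rot: [1.0, 0.014, 0.001, 0.0]
wrist_force: [-2.3, -0.4, 6.7]
gripper_width: 23.8
gripper_force: 39.9
```

To row units: 200 mm / 1000 = 0.2, 165 mm / 1000 = 0.165.

{"api": "apply_moves", "payload": {
  "deltas": [
    [[0.1,-0.0003,0.008,0,0],[0.1,-0.0008,0.025,0,0],[0.1,-0.0014,0.045,0,0],[0.1,-0.002,0.065,0,0],[0.1,-0.0026,0.085,0,0],[0.1,-0.0033,0.105,0,0],[0.1,-0.0039,0.125,0,0],[0.1,-0.0045,0.145,0,0],[0.1,-0.0051,0.165,0,0],[0.1,-0.0057,0.183,0,0],[0.1,-0.0062,0.2,0,0],[0.1,-0.0062,0.2,0,0]]
  ]
}}

```text
time: 4.7
ee_pos: [674.0, 111.5, 67.2]
eef_rot: [1.0, 0.015, -0.0, -0.0]
wrist_force: [-5.6, 3.0, 8.2]
gripper_width: 23.8
gripper_force: 40.3
```

To row units: 134 mm / 1000 = 0.134, 127 mm / 1000 = 0.127.

{"api": "apply_moves", "payload": {
  "deltas": [
    [[0.1,-0.0005,0.015,0,0],[0.1,-0.0012,0.035,0,0],[0.1,-0.002,0.055,0,0],[0.1,-0.0027,0.075,0,0],[0.1,-0.0035,0.095,0,0],[0.1,-0.0042,0.113,0,0],[0.1,-0.0048,0.127,0,0],[0.1,-0.005,0.134,0,0],[0.1,-0.005,0.134,0,0],[0.1,-0.005,0.134,0,0]]
  ]
}}

```text
time: 5.7
ee_pos: [669.4, 244.2, 67.3]
eef_rot: [1.0, 0.014, 0.0, -0.0]
wrist_force: [-4.1, 2.0, 6.5]
gripper_width: 23.6
gripper_force: 40.1
```

```bash
python3 - <<'E'
from h import *
c=cap('top')
a=blob(c,(7,150,60),(20,255,255),(230,105,340,163));r=cv2.minAreaRect(np.array([onz(c,*q[0],-10)[:2] for q in a],np.float32));print(r)
lo,hi=COL['red'];a=blob(c,lo,hi,(255,165,385,210))
r=cv2.minAreaRect(np.array([onz(c,*q[0],29)[:2] for q in a],np.float32));print(r)
print(robot.state()['ee_pos'],robot.state()['wrist_force'])
E
```

```text
((714.8173828125, 149.5953369140625), (156.12197875976562, 143.8262939453125), 4.991318225860596)
((566.148681640625, 145.24368286132812), (86.84712219238281, 66.56584167480469), 0.9307650327682495)
[669.44937032 244.1376239   67.282615  ] [-2.9385094   2.02058653  6.88821413]
```

To row units: 120 mm / 1000 = 0.12, -90 mm / 1000 = -0.09.

{"api": "apply_moves", "payload": {
  "deltas": [
    [[0.6,0,0,0,0],[0.8,0,0,0,0],[0.8,0,0,0,0],[0.8,0,0,0.02,0],[0.8,0,0,0.05,0],[0.6,0,0,0.09,0],[0.3,-0.01,-0.01,0.12,0],[0,-0.04,-0.04,0.12,0],[0,-0.075,-0.075,0.12,0],[0,-0.09,-0.087,0.12,0],[0,-0.09,-0.087,0.12,0],[0,-0.09,-0.087,0.12,0],[0,-0.09,-0.087,0.12,0]]
  ]
}}

```text
time: 7.05
ee_pos: [580.2, 156.8, 186.3]
eef_rot: [1.0, 0.014, 0.0, -0.0]
wrist_force: [0.8, 0.3, 0.2]
gripper_width: -0.2
gripper_force: 0.0
```

```bash
python3 - <<'E'
from h import *
c=cap('wrist','w2.png')
s=robot.state();print(s['ee_pos'],s['eef_rot'],s['wrist_force'],s['gripper_width'])
a=blob(c,(7,150,60),(20,255,255),(0,0,640,400));print(cv2.boundingRect(a));r=cv2.minAreaRect(np.array([onz(c,*q[0],-10)[:2] for q in a],np.float32));print(r)
for n,(lo,hi) in COL.items():
    a=blob(c,lo,hi,(0,0,640,400))
    print(n,cv2.boundingRect(a),cv2.minAreaRect(np.array([onz(c,*q[0],29)[:2] for q in a],np.float32)))
E
```

```text
[580.08169637 156.85894151 186.10278444] [ 9.99905811e-01  1.37242408e-02  1.04595467e-04 -5.31432066e-05] [ 0.17081408  0.44839428 -0.1052163 ] 0.022318377202582985
(204, 0, 191, 123)
((699.0679931640625, 180.48709106445312), (117.8853759765625, 202.3169708251953), 1.56146240234375)
red (274, 153, 89, 84) ((566.130615234375, 153.3103485107422), (91.37207794189453, 90.28485107421875), 1.7842191457748413)
green (382, 151, 96, 86) ((569.885498046875, 37.278141021728516), (93.44998168945312, 92.36444091796875), 1.9593000411987305)
blue (489, 151, 101, 84) ((574.490478515625, -78.50212860107422), (91.5933837890625, 87.66592407226562), 2.0125792026519775)
```

View pics/w2.png

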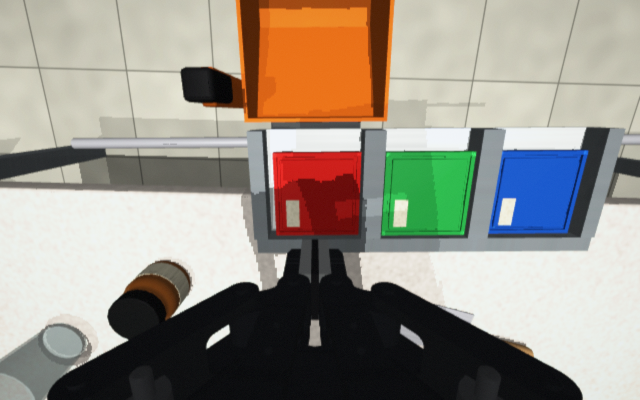

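The bin's near rim spans px 246–387 (centre 316) and the red lid spans 274–362 (centre 318), so the bin is squarely below the red bay. Next I approach the lid with the fingers shut.

To row units: -151 mm / 1000 = -0.151, -150 mm / 1000 = -0.15.

{"api": "apply_moves", "payload": {
  "deltas": [
    [[0,-0.034,-0.0015,-0.02,0],[0,-0.034,-0.0015,-0.06,0],[0,-0.034,-0.0015,-0.1,0],[0,-0.034,-0.0015,-0.13,0],[0,-0.034,-0.0015,-0.145,0],[0,-0.034,-0.0015,-0.15,0],[0,-0.034,-0.0015,-0.151,0],[0,-0.034,-0.0015,-0.151,0],[0,-0.034,-0.0015,-0.151,0]]
  ],
  "grip_force": 40
}}

```text
time: 8.0
ee_pos: [546.3, 155.0, 36.5]
eef_rot: [1.0, 0.014, 0.001, -0.0]
wrist_force: [1.0, -0.5, 0.4]
gripper_width: -0.2
gripper_force: 0.0
```

To row units: -1 mm / 1000 = -0.001, -0.5 mm / 1000 = -0.0005.

{"api": "apply_moves", "payload": {
  "deltas": [
    [[0,0,0,-0.0005,0],[0,0,0,-0.001,0],[0,0,0,-0.001,0]]
  ]
}}

```text
time: 8.3
ee_pos: [545.5, 154.8, 34.5]
eef_rot: [1.0, 0.013, 0.0, -0.0]
wrist_force: [-0.6, 0.6, -0.5]
gripper_width: -0.3
gripper_force: 0.0
```

```bash
python3 - <<'E'
from h import *
s=robot.state();print(s['ee_pos'],s['wrist_force'],s['time'])
E
```

```text
[545.52062899 154.78729281  34.48306498] [-0.58548559  0.56364415 -0.538575  ] 8.3
```

To row units: -1 mm / 1000 = -0.001, -0.5 mm / 1000 = -0.0005.

{"api": "apply_moves", "payload": {
  "deltas": [
    [[0,0,0,-0.0005,0],[0,0,0,-0.001,0],[0,0,0,-0.001,0]]
  ]
}}

```text
time: 8.6
ee_pos: [545.4, 154.8, 33.2]
eef_rot: [1.0, 0.013, -0.0, 0.0]
wrist_force: [0.2, 0.7, -0.2]
gripper_width: 0.1
gripper_force: 0.0
```

To row units: -1 mm / 1000 = -0.001, -0.5 mm / 1000 = -0.0005.

{"api": "apply_moves", "payload": {
  "deltas": [
    [[0,0,0,-0.0005,0],[0,0,0,-0.001,0],[0,0,0,-0.001,0]]
  ]
}}

```text
time: 8.9
ee_pos: [545.4, 154.8, 32.2]
eef_rot: [1.0, 0.014, -0.0, 0.0]
wrist_force: [-0.5, 0.0, -0.6]
gripper_width: -0.3
gripper_force: 0.0
```

To row units: -1 mm / 1000 = -0.001, -0.5 mm / 1000 = -0.0005.

{"api": "apply_moves", "payload": {
  "deltas": [
    [[0,0,0,-0.0005,0],[0,0,0,-0.001,0],[0,0,0,-0.001,0]]
  ]
}}

```text
time: 9.2
ee_pos: [545.4, 154.8, 31.2]
eef_rot: [1.0, 0.013, -0.0, 0.0]
wrist_force: [-0.8, -0.5, 0.7]
gripper_width: -0.1
gripper_force: 0.0
```

To row units: -1 mm / 1000 = -0.001, -0.5 mm / 1000 = -0.0005.

{"api": "apply_moves", "payload": {
  "deltas": [
    [[0,0,0,-0.0005,0],[0,0,0,-0.001,0],[0,0,0,-0.001,0]]
  ]
}}

```text
time: 9.5
ee_pos: [545.4, 154.8, 30.2]
eef_rot: [1.0, 0.013, -0.0, 0.0]
wrist_force: [0.3, 0.4, -0.1]
gripper_width: 0.0
gripper_force: 0.0
```

To row units: -1 mm / 1000 = -0.001, -0.5 mm / 1000 = -0.0005.

{"api": "apply_moves", "payload": {
  "deltas": [
    [[0,0,0,-0.0005,0],[0,0,0,-0.001,0],[0,0,0,-0.001,0]]
  ]
}}

```text
time: 9.8
ee_pos: [545.5, 154.8, 29.4]
eef_rot: [1.0, 0.014, 0.0, -0.0]
wrist_force: [-0.5, -0.1, 0.6]
gripper_width: 0.3
gripper_force: 0.7
```

To row units: -0.5 mm / 1000 = -0.0005, -0.3 mm / 1000 = -0.0003.

{"api": "apply_moves", "payload": {
  "deltas": [
    [[0,0,0,-0.0003,0],[0,0,0,-0.0005,0],[0,0,0,-0.0005,0]]
  ]
}}

```text
time: 10.1
ee_pos: [545.6, 154.8, 29.3]
eef_rot: [1.0, 0.013, 0.0, -0.0]
wrist_force: [-2.5, -0.8, 7.1]
gripper_width: 0.1
gripper_force: 3.7
```

To row units: 12 mm / 1000 = 0.012, 9 mm / 1000 = 0.009.

{"api": "apply_moves", "payload": {
  "deltas": [
    [[0,0.001,0,0,0],[0,0.003,0.0001,0,0],[0,0.006,0.0002,0,0],[0,0.009,0.0003,0,0],[0,0.012,0.0004,0,0],[0,0.012,0.0004,0,0]]
  ]
}}

```text
time: 10.7
ee_pos: [558.2, 155.3, 29.3]
eef_rot: [1.0, 0.013, 0.001, -0.0]
wrist_force: [0.6, 0.2, 5.3]
gripper_width: -0.3
gripper_force: 2.6
```

```bash
python3 - <<'E'
from h import *
c=cap('wrist','w3.png')
lo,hi=COL['red'];a=blob(c,lo,hi,(0,0,640,400));b=blob(c,*COL['green'],(0,0,640,400))
print(robot.state()['wrist_force'],[cv2.minAreaRect(np.array([onz(c,*q[0],z)[:2] for q in h],np.float32)) for h,z in((a,29),(b,31))],[max(onz(c,*q[0],z)[0] for q in h) for h,z in((a,29),(b,31))])
E
```

```text
[ 0.33269952 -0.40514814  4.35583457] [((581.4761962890625, 154.556640625), (87.35832977294922, 91.10958099365234), 1.8947092294692993), ((570.7950439453125, 37.560768127441406), (92.2596206665039, 90.72689819335938), 2.056499481201172)] [np.float64(626.6002721181325), np.float64(618.0531602178676)]
```

View pics/w3.png

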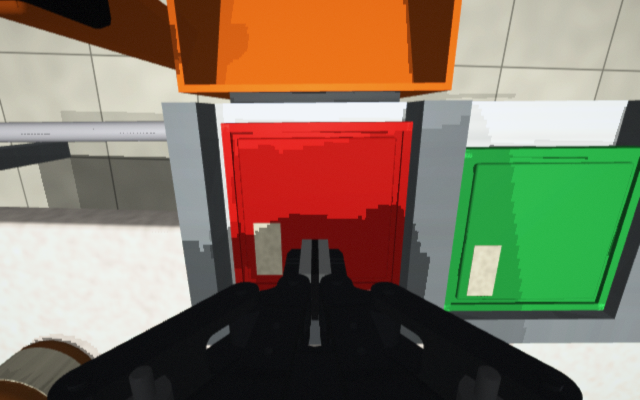

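The plate follows the fingertips: its front edge is at row 122, against 147 for green, and it is centred in the bay with the bin mouth (px 180–460) ahead of it. The force is about 5 N, so I add a little depth and go on.

To row units: 27 mm / 1000 = 0.027, 24 mm / 1000 = 0.024.

{"api": "apply_moves", "payload": {
  "deltas": [
    [[0,0.001,0,-0.0002,0],[0,0.004,0.0001,-0.0002,0],[0,0.008,0.0002,-0.0002,0],[0,0.012,0.0004,-0.0002,0],[0,0.016,0.0005,-0.0002,0],[0,0.02,0.0006,-0.0002,0],[0,0.024,0.0007,-0.0002,0],[0,0.027,0.0008,-0.0002,0],[0,0.027,0.0008,-0.0002,0]]
  ]
}}

```text
time: 11.65
ee_pos: [585.3, 156.1, 29.3]
eef_rot: [1.0, 0.013, 0.001, -0.0]
wrist_force: [0.6, 0.1, 7.1]
gripper_width: 0.1
gripper_force: 3.0
```

```bash
python3 - <<'E'
from h import *
c=cap('wrist')
lo,hi=COL['red'];a=blob(c,lo,hi,(0,0,640,400))
print(robot.state()['wrist_force'],cv2.boundingRect(a),max(onz(c,*q[0],29)[0] for q in a))
E
```

```text
[0.56358258 0.53230207 5.04510391] (222, 122, 192, 163) 653.7191113400115
```

To row units: 30 mm / 1000 = 0.03, 28 mm / 1000 = 0.028.

{"api": "apply_moves", "payload": {
  "deltas": [
    [[0,0.001,0,-0.0001,0],[0,0.004,0.0001,-0.0001,0],[0,0.008,0.0002,-0.0001,0],[0,0.012,0.0004,-0.0001,0],[0,0.016,0.0005,-0.0001,0],[0,0.02,0.0006,-0.0001,0],[0,0.024,0.0007,-0.0001,0],[0,0.028,0.0009,-0.0001,0],[0,0.03,0.0009,-0.0001,0],[0,0.03,0.0009,-0.0001,0]]
  ]
}}

```text
time: 12.7
ee_pos: [615.2, 157.0, 29.3]
eef_rot: [1.0, 0.013, 0.001, -0.0]
wrist_force: [-0.4, 0.2, 7.0]
gripper_width: 0.2
gripper_force: 3.4
```

```bash
python3 - <<'E'
from h import *
c=cap('wrist')
lo,hi=COL['red'];a=blob(c,lo,hi,(0,0,640,400))
print(robot.state()['wrist_force'],cv2.boundingRect(a),max(onz(c,*q[0],29)[0] for q in a))
E
```

```text
[0.37297002 0.11840947 6.62692358] (221, 122, 193, 163) 683.6284235622343
```

To row units: 130 mm / 1000 = 0.13, 90 mm / 1000 = 0.09.

{"api": "apply_moves", "payload": {
  "deltas": [
    [[0,0.003,0.0001,0,0],[0,0.009,0.0003,0,0],[0,0.016,0.0005,0,0],[0,0.024,0.0007,0,0],[0,0.032,0.001,0,0],[0,0.038,0.0012,0,0],[0,0.04,0.0012,0.01,0],[0,0.04,0.0012,0.04,0],[0,0.02,0.0012,0.09,0],[0,-0.02,0.0012,0.13,0],[0,-0.02,0.0012,0.13,0],[0,-0.02,0.0012,0.13,0]]
  ]
}}

```text
time: 13.95
ee_pos: [594.0, 158.3, 160.2]
eef_rot: [1.0, 0.014, 0.001, -0.0]
wrist_force: [-0.7, -0.9, -0.4]
gripper_width: 0.2
gripper_force: 0.0
```

```bash
python3 - <<'E'
from h import *
c=cap('wrist','w4.png')
print(robot.state()['wrist_force'],robot.state()['ee_pos'])
E
```

```text
[ 0.23449592  1.73053424 -1.00660979] [594.27126086 158.13246342 158.71815661]
```

View pics/w4.png

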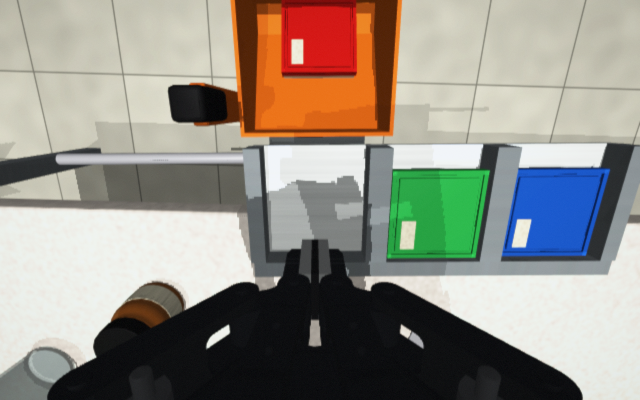

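The red plate is inside the bin (px 282–356, rows 0–75), its bay is empty, and green and blue are in place. I let it settle briefly before handing in.

To row units: 20 mm / 1000 = 0.02.

{"api": "apply_moves", "payload": {
  "deltas": [
    [[0,0,0,0.02,0],[0,0,0,0.02,0],[0,0,0,0.02,0],[0,0,0,0.02,0],[0,0,0,0.02,0],[0,0,0,0.02,0],[0,0,0,0.02,0],[0,0,0,0.02,0],[0,0,0,0.02,0],[0,0,0,0.02,0]]
  ]
}}

```text
time: 15.0
ee_pos: [594.5, 158.1, 178.6]
eef_rot: [1.0, 0.013, 0.0, -0.0]
wrist_force: [0.4, 0.8, 0.3]
gripper_width: 0.3
gripper_force: 0.0
```

```bash
python3 - <<'E'
from h import *
print(robot.finish_job())
E
```

```text
the job is handed in; nothing more can be done
None
```

The red plate was slid out under about 5–7 N into the discard bin, the green and blue plates stayed in their bays, and the job was handed in at about 15 s; no verdict was returned.

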